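# Gauge a bare tile and hold the sprung tile holder open for it

## Robot

A 6-joint arm with a two-finger parallel gripper is mounted at the origin on the work surface. World frame = base frame: x ahead of the robot, y to its left, z up, the work surface at z = 0. Lengths are in m, angles in rad, forces in N, time in s.
With the tool pointing down it reaches from about 0.3 to 0.85 m from the base axis. Payload 5.4 kg.
Tool frame: the origin (TCP) lies at the very end of the fingers, on their centre line; the grasp point (between the pads) lies robot.grip_depth behind it (robot.grip_depth is the distance from the TCP to the grasp point, in m); x points along the fingers, y is the direction in which the jaws open and shut, and the axes are right-handed (so a half turn about x gives the same grasp; the last joint's range is limited). The gripper opens to 85 mm and grips with 20 to 120 N. Pads are 22 mm wide; open, the fingers measure 114 mm over their backs; the gripper's body (76 mm by 85 mm) begins 54 mm behind the grasp point. The pads swing forward as they close: fully open they stand 13 mm farther back than shut.
Start: joints at [-1.496, 0.158, 1.597, -0, 1.386, -0.21], TCP at [0.162, -0.552, 0.231] pointing down, gripper open.
Joint ranges: [-2.91, 2.91], [-0.94, 2.29], [0.18, 2.7], [-1.29, 4.43], [0.17, 2.64], [-3, 3]. Speed limits (rad/s): [2.57, 2.57, 3.14, 3.14, 3.14, 3.14].

## Interface

Orientations are given as [roll, pitch, yaw] about the fixed x, y, z axes, in that order (R = Rz(yaw) Ry(pitch) Rx(roll)).
In Python, from station import robot gives the robot as it stands.
- The arm moves only by the shell command python3 -m handwheel 'ROWS' [FORCE]. ROWS is JSON, a list that holds one entry, the list of rows, each a list of 7 numbers: the finger opening in mm, from 0 to 85.4, then the shift along the world's x, y, z in mm, then the turn, a rotation vector about the world's x, y, z in rad. A call has 1 to 5 rows; each row shifts and turns the pose as measured when the row begins; what a row does not reach is not made up. A row lasts 1/10 s, in which the tool goes at most 50 mm and 8.59 degrees, less where a joint would pass 70% of its speed; a pose out of reach is approached as far as the arm can. A call is refused whole if a number of a shift passes 50 or a number of a turn 0.15, either way. A call with a gripper value outside its range is refused whole. The fingers move at their own pace and stop on an object; FORCE is the grip in N (left out, the last holds). Time passes only in rows, so rows that do not move let the fingers close. It gives the time, the measured TCP pose, the force and the opening at its end, in the units of the state.
- robot.state(): the state, without advancing time (a new reading comes with each control period).
- robot.get_image(name): name is "scene" or "top" or "wrist"; returns a dict with "image" (384x512x3 uint8, red, green, blue), "depth" (384x512 float32, m along the optical axis (not along the pixel's ray), 0 where there is no reading), "intrinsics" (3x3 intrinsics, pixels), "world_from_camera" (4x4, takes a point from camera to world coordinates). Camera axes: x right, y down, z forward; pixel columns grow to the right and rows downward; lengths in m; the calibration is good to about 2 mm. A picture is of the moment at which its call begins.
- robot.hand_in(): hands the job in, once; it reports no verdict.
The state is a dict: "clock": time; "qpos": joint angles; "qd": joint speeds; "tau": joint torques, N m; "eef_pos": TCP position; "eef_rot": TCP orientation; "wrist_force": force on the tool from outside, world axes, zero at the start; "torque": the same for the moment, N m; "opening": opening from 0.0 (shut) to 1.0 (fully open).
Only numpy, scipy, OpenCV 4.12 (cv2) and the standard library are available. Lean on these libraries where they do the work, as an engineer would, in place of code of your own. Each camera call takes 0.05 s, during which the arm holds its last target. There are 200 camera calls.

## Task

Slide the gauge's jaw gently shut on the bare clay tile lying in it, until the tile is snug between the jaw and the far stop, and leave it shut: its pointer then stands on the coloured band for that tile's size. Then take the red handle of the sprung tile holder, pull its jaw out until its pointer is on the line of the same colour, and keep it there: finish while still holding the handle against the spring, so that the painter can drop the tile in. Leave everything else where it lies.

Things in the scene. Friction and masses are not known exactly. Their poses are not given: they have to be found in the camera images.
- gauge_jaw (a joint): Gap between the sliding jaw and the fixed far stop of the tile gauge, in m; it slides with about 2 N of friction and stays where it is left. Starts between 0.113 and 0.135. Shut on the tile it reads the tile's size, 0.080, 0.090 or 0.100, and the pointer at its right-hand end stands on the blue, yellow or red band (9 mm wide) of the white strip. The gauge is a fixed aluminium plate 230 x 190 mm, 8 mm thick, with the scale strip along its right edge.
- gauge_knob (a point): Centre of the black round knob on the gauge's sliding jaw, 26 mm in diameter; it can be gripped from 36 to 60 mm above the table and this point is 50 mm above it. Own x axis: the direction in which the jaw is pushed shut (away from the robot), level; z up. Nothing within 60 mm of the knob is higher than 25 mm above the table.
- gauge_bed (a point): Point on the top of the gauge's plate (8 mm above the table), 50 mm in front of the far stop; the tile being gauged starts with its centre 1 to 4 mm nearer the robot than this, up to 15 mm short of the stop, so that the jaw first pushes it along to the stop. Axes as the gauge_knob's.
- tile_80: Bare terracotta tile 80 x 80 x 9 mm, about 110 g; origin at the centre of its underside. Its colour on the gauge and the holder is blue. One of the three bare tiles lies in the gauge, the two others on a cork board behind the gauge.
- tile_90: Bare terracotta tile 90 x 90 x 9 mm, about 140 g; origin at the centre of its underside. Its colour on the gauge and the holder is yellow.
- tile_100: Bare terracotta tile 100 x 100 x 9 mm, about 170 g; origin at the centre of its underside. Its colour on the gauge and the holder is red.
- holder_jaw (a joint): How far the sprung jaw of the tile holder is pulled out, in m: 0 at rest, 0.062 at its end. Its pointer is on the blue line at 0.030, on the yellow line at 0.040 and on the red line at 0.050 (the gap is then the tile's size plus 5 mm). A spring pushes it back with 6 N at rest, rising 1.2 N every 10 mm. The holder is a fixed grey plate 295 x 200 mm, 10 mm thick, with two brass spring barrels towards the robot.
- holder_handle (a point): Middle of the grip of the holder's red handle: a level round bar 12 mm thick, 70 mm long, 50 mm above the table, on two arms that slope down to the jaw. Own y axis: along the bar; own x axis: away from the pull, so it is pulled along -x (towards the robot); z up. Behind the bar is 40 mm of free space before the jaw (32 mm high); below it 30 mm to the plate; the barrels (33 mm high) lie 44 mm and more to either side of the middle.
- holder_pointer (a point): Tip of the black pointer on the right-hand end of the sprung jaw, 15 mm above the table, over the white strip with the coloured lines. Axes as the holder_handle's.
- line_blue (a point): Middle of the blue line on the holder's white strip (4 mm wide, 11 mm above the table), nearest the pointer at rest.
- line_yellow (a point): Middle of the yellow line, 10 mm further out than the blue one.
- line_red (a point): Middle of the red line, 10 mm further out than the yellow one.
- painted_tile: Bystander: finished cream tile 140 x 140 x 8 mm painted blue and yellow; origin at the centre of its underside.
- jar: Bystander: clear jar with a steel lid, 84 mm wide, 120 mm high; origin at the centre of its underside.
- cup_blue: Bystander: blue colour cup, 64 mm wide, 50 mm high; origin at the centre of its underside.
- cup_white: Bystander: white colour cup, 64 mm wide, 50 mm high; origin at the centre of its underside.
- brush: Bystander: brush 210 mm long lying on the table.
There are look-alikes about, which are no part of the job. What is shaped like the tile_90 but black or green is not meant.

How it is judged:
By the outcome, as a careful person would: the job done as asked, in the order asked, and still so for the second after the job is handed in, while the arm keeps its last pose, push and grip.
It also fails if it takes over 51 s, if anything falls off the work surface, if the arm or the gripper's body presses on something with over 40 N, if the wrist force passes 120 N, or if a joint passes its speed limit or range.

## Working session

There is one attempt and no reset: what is moved stays moved. The work goes in short steps, Python scripts to look and compute and a shell command to move; the robot and the scene stay as the last step left them, time stands still between calls to the robot, and variables do not carry over. Pictures are saved under pics/ and viewed, about 8 in all and at most 12, crops included, and the job is handed in when it is done.

```bash
mkdir -p pics; cat > h.py <<'E'
import numpy as np,cv2
from station import robot
def snap(n,f):
    d=robot.get_image(n); cv2.imwrite(f'pics/{f}.png',d['image'][:,:,::-1]); np.savez(f'pics/{f}.npz',**d); return d
def load(f): return dict(np.load(f'pics/{f}.npz'))
def ray(d,u,v,z):
    T=d['world_from_camera'];r=T[:3,:3]@np.linalg.inv(d['intrinsics'])@[u,v,1];c=T[:3,3];return c+r*(z-c[2])/r[2]
def proj(d,p):
    T=np.linalg.inv(d['world_from_camera']);q=d['intrinsics']@(T[:3,:3]@np.array(p)+T[:3,3]);return q[:2]/q[2]
E
python3 - <<'E'
from h import *
a=snap('top','top0');b=snap('scene','scene0')
cv2.imwrite('pics/top0b.png',cv2.resize(a['image'][:,:,::-1],(800,600)))
cv2.imwrite('pics/scene0b.png',cv2.resize(b['image'][:,:,::-1],(800,600)))
print(robot.state(),robot.grip_depth)
print(a['world_from_camera'],b['world_from_camera'])
E
```

```text
{'clock': 0.1, 'qpos': array([-1.49609219e+00,  1.59016084e-01,  1.59811558e+00, -1.19302362e-05,
        1.38620891e+00, -2.10135421e-01]), 'qd': array([ 0.00042087, -0.00093501, -0.00198739,  0.00071971,  0.00034431,
        0.00094003]), 'tau': array([-2.80078593e-04, -3.96991503e+01, -3.32337499e+01, -1.53158421e-04,
        4.20670345e-03, -1.36093871e-05]), 'eef_pos': array([ 0.16149174, -0.55128409,  0.23039383]), 'eef_rot': array([-1.7742246 ,  1.56904837,  1.65220982]), 'wrist_force': array([0.21124719, 0.15203187, 0.59261705]), 'torque': array([-0.02928971,  0.00730079, -0.00250373]), 'opening': 1.0025071170808029} 0.0187
[[ 0.0055634  -0.98334863  0.18164395  0.29482342]
 [-0.99988451 -0.0029013   0.01491806 -0.02621591]
 [-0.01414265 -0.18170596 -0.9832512   1.54446517]
 [ 0.          0.          0.          1.        ]] [[-0.48681597  0.47638267 -0.73216786  1.59202898]
 [ 0.87345878  0.2568996  -0.41360893  0.55992099]
 [-0.0089425  -0.84086988 -0.54116345  0.8318204 ]
 [ 0.          0.          0.          1.        ]]
```

View pics/top0b.png

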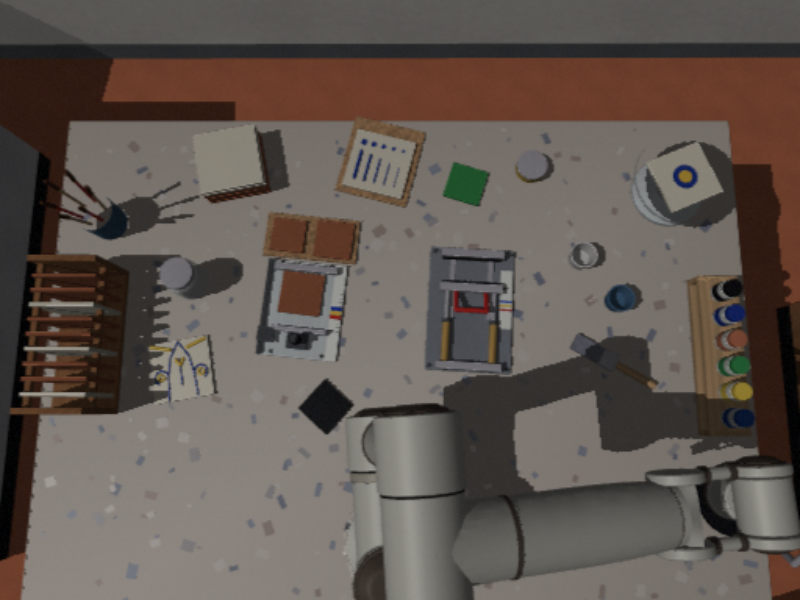

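View pics/scene0b.png

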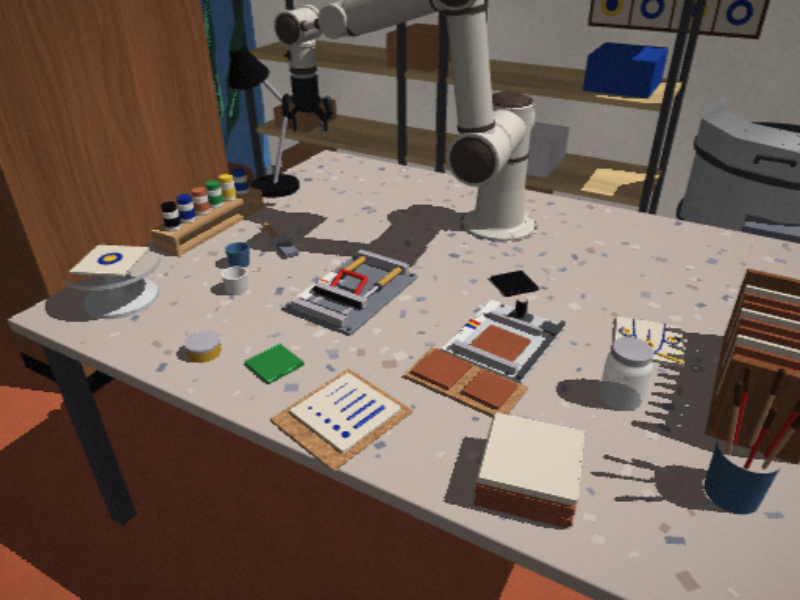

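Top view: the gauge is around (302,310), its black knob around (298,340) and the holder's red handle around (472,300). Look-alikes are the black tile (326,406), the green tile (466,184), the two bare tiles on cork (287,236)/(334,240), and the red or brush handles elsewhere. I choose the knob on the aluminium plate and the red bar on the grey plate, and check both in one crop.

```bash
python3 - <<'E'
from h import *
d=load('top0');im=d['image']
c=im[150:250,160:340,::-1];cv2.imwrite('pics/crop1.png',cv2.resize(c,None,fx=4.4,fy=4.4,interpolation=cv2.INTER_CUBIC))
def W(u,v):
    z=d['depth'][v,u];q=np.linalg.inv(d['intrinsics'])@[u,v,1]*z;return (d['world_from_camera']@np.append(q,1))[:3]
hsv=cv2.cvtColor(im,cv2.COLOR_RGB2HSV).astype(int)
H,S,V=hsv[...,0],hsv[...,1],hsv[...,2]
r=((H<6)|(H>174))&(S>150)&(V>90);r[:150]=0;r[250:]=0;r[:,:265]=0;r[:,340:]=0
v,u=np.nonzero(r);print(len(u),u.min(),u.max(),v.min(),v.max())
P=np.array([W(a,b) for a,b in zip(u,v)]);hi=P[:,2]>.044
print('bar',P[hi].mean(0),P[hi].min(0),P[hi].max(0),hi.sum())
k=np.zeros_like(r);k[200:235,170:215]=1
v,u=np.nonzero(k);P=np.array([W(a,b) for a,b in zip(u,v)]);hi=P[:,2]>.045
print('knob',P[hi].mean(0),P[hi].min(0),P[hi].max(0),hi.sum())
# tile in gauge mask
t=(H>3)&(H<15)&(S>90);t[:150]=0;t[:170]=0;t[215:]=0;t[:,:170]=0;t[:,215:]=0
cs,_=cv2.findContours(t.astype('uint8'),0,1)
for q in cs:
    if cv2.contourArea(q)>100:
        R=cv2.minAreaRect(q);b=np.array([ray(d,*p,.017) for p in cv2.boxPoints(R)]);print(R,b,np.linalg.norm(np.diff(b,axis=0),axis=1))
E
```

```text
86 291 323 186 199
bar [ 0.52333771 -0.17290911  0.05558752] [ 0.51703826 -0.20937876  0.04474687] [ 0.54522942 -0.13617721  0.06501028] 64
knob [0.42604981 0.18367765 0.31677466] [ 0.29482342 -0.02621591  0.04695119] [0.465276   0.24193466 1.54446517] 29
((192.49998474121094, 187.5), (26.587217330932617, 26.870058059692383), 8.130102157592773) [[0.5223929  0.27991411 0.017     ]
 [0.62284683 0.26958696 0.017     ]
 [0.6087711  0.17072577 0.017     ]
 [0.50873505 0.18216601 0.017     ]] [0.10098337 0.09985821 0.10068809]
```

View pics/crop1.png

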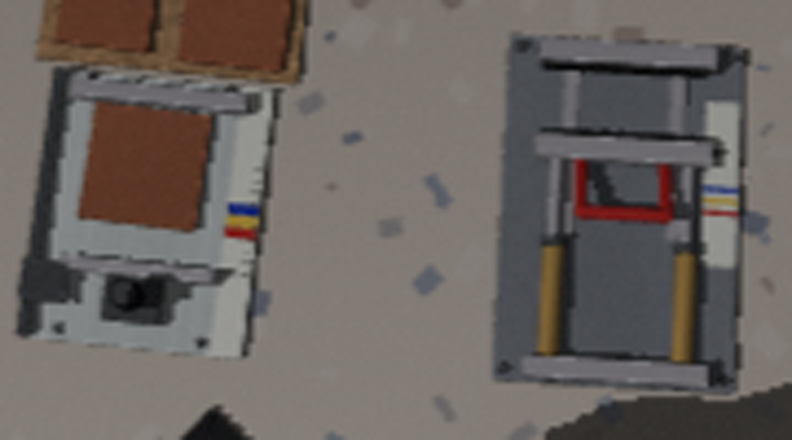

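The crop confirms both: the knob is at crop (125,290) on the gauge jaw, and the handle bar is at crop (622,212) on the holder. The tile measures about 100 mm. I'll compute the way there.

```bash
python3 - <<'E'
from h import *
from scipy.spatial.transform import Rotation as R
d=load('top0')
f=lambda x,y,z:ray(d,160+x/4.4-.4,150+y/4.4-.4,z)
print('knob',f(125,292,.058))
a,b=f(272,90,.008),f(243,355,.008);print('gauge yaw',np.degrees(np.arctan2(*(a-b)[[1,0]])))
a,b=f(513,38,.01),f(497,380,.01);print('holder yaw',np.degrees(np.arctan2(*(a-b)[[1,0]])))
print('bar',f(576,212,.053),f(670,214,.053))
for r,n in (((224,230),'y'),((60,140),'')):pass
e=R.from_euler('xyz',robot.state()['eef_rot']).as_matrix();print(e)
# cork tiles & sizes
im=d['image'];hsv=cv2.cvtColor(im,cv2.COLOR_RGB2HSV).astype(int);H,S,V=[hsv[...,i] for i in range(3)]
t=((H<9)&(S>90)).astype('uint8');t[:130]=0;t[170:]=0;t[:,:168]=0;t[:,235:]=0
for q in cv2.findContours(t,0,1)[0]:
    if cv2.contourArea(q)>50:
        b=np.array([ray(d,*p,.02) for p in cv2.boxPoints(cv2.minAreaRect(q))]);print(b.mean(0),np.linalg.norm(np.diff(b,axis=0),axis=1))
E
```

```text
knob [0.45501361 0.23152184 0.058     ]
gauge yaw -4.987374532248289
holder yaw -2.8294675136731864
bar [ 0.52256633 -0.13454805  0.053     ] [ 0.52117744 -0.21114074  0.053     ]
[[-1.42150093e-04  2.81005468e-01 -9.59706156e-01]
 [ 1.74216694e-03 -9.59704640e-01 -2.81005282e-01]
 [-9.99998472e-01 -1.71191326e-03 -3.53136333e-04]]
```

```bash
python3 -m handwheel '[[[85,36,30,0,0,0,0.15],[85,36,30,0,0,0,0.15],[85,36,30,0,0,0,0.15],[85,36,30,0,0,0,0.15],[85,30,38,0,0,0,0.15]]]' 30
python3 -m handwheel '[[[85,15,46,0,0,0,0.15],[85,15,46,0,0,0,0.15],[85,15,46,0,0,0,0.15],[85,15,46,0,0,0,0],[85,15,46,0,0,0,0]]]'
python3 -m handwheel '[[[85,5,48,0,0,0,0],[85,5,48,0,0,0,0],[85,5,48,0,0,0,0],[85,5,48,0,0,0,0],[85,0,0,0,0,0,0]]]'
```

```text
clock: 0.6
eef_pos: [0.3356, -0.3906, 0.2277]
eef_rot: [-1.699, 1.567, 2.48]
wrist_force: [1.1, -0.9, 0.1]
opening: 0.998
clock: 1.1
eef_pos: [0.4123, -0.1523, 0.2257]
eef_rot: [-2.119, 1.565, 2.514]
wrist_force: [0.7, -0.2, -0.1]
opening: 0.994
clock: 1.6
eef_pos: [0.4306, 0.0519, 0.2244]
eef_rot: [-2.365, 1.563, 2.275]
wrist_force: [-0.0, -0.1, 0.8]
opening: 0.995
```

```bash
python3 -m handwheel '[[[85,5,45,-10,0,0,0],[85,5,45,-10,0,0,0],[85,5,45,-10,0,0,0],[85,3,42,-5,0,0,0],[85,0,0,0,0,0,0]]]'
python3 - <<'E'
from h import *
from scipy.spatial.transform import Rotation as R
w=snap('wrist','w1');cv2.imwrite('pics/w1b.png',cv2.resize(w['image'][:,:,::-1],(768,576)))
s=robot.state();print(s['eef_pos'],R.from_euler('xyz',s['eef_rot']).as_matrix().round(3),w['world_from_camera'].round(3))
E
```

```text
clock: 2.1
eef_pos: [0.4486, 0.2317, 0.1875]
eef_rot: [-2.069, 1.566, 2.567]
wrist_force: [-0.9, -0.3, -0.9]
opening: 0.995
[0.44879149 0.22979103 0.18764356] [[-0.004  0.997 -0.077]
 [ 0.001 -0.077 -0.997]
 [-1.    -0.004 -0.001]] [[ 0.997 -0.07  -0.026  0.455]
 [-0.075 -0.949 -0.305  0.309]
 [-0.004  0.306 -0.952  0.331]
 [ 0.     0.     0.     1.   ]]
```

View pics/w1b.png

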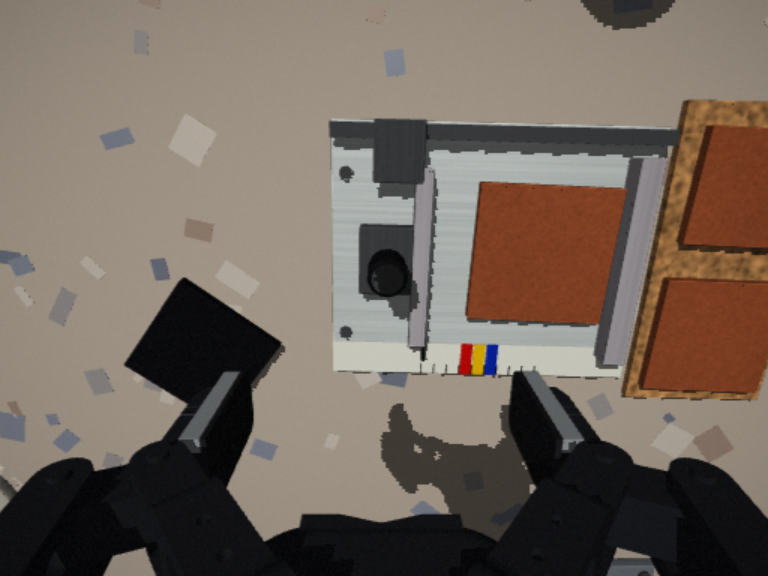

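The knob top is at (390,270) of the 768-wide view, with the tile at (475–625,183–325) and the pointer at (423,353), short of the red band (466,358).

```bash
python3 - <<'E'
from h import *
d=load('w1');g=lambda x,y,z:ray(d,x/1.5,y/1.5,z)
D=d['depth'];K=d['intrinsics'];T=d['world_from_camera']
for v in (174,180,186):
  print([ (T@np.append(np.linalg.inv(K)@[u,v,1]*D[v,u],1))[:3].round(3).tolist() for u in (254,260,266)])
print('knob',g(390,268,.06))
for a,b in (((333,371),(620,378)),((330,121),(680,130))):
  q=g(*b,.008)-g(*a,.008);print(np.degrees(np.arctan2(q[1],q[0])))
t=[g(x,y,.017) for x,y in ((482,182),(627,188),(601,325),(468,320))];print([np.linalg.norm(t[i]-t[i-1]).round(4) for i in range(4)])
print('jaw face',g(433,250,.02),'stop face',g(625,250,.02),'red',g(466,358,.009),'ptr',g(423,353,.015))
E
```

```text
[[0.449, 0.24, 0.064], [0.454, 0.24, 0.064], [0.46, 0.239, 0.061]]
[[0.447, 0.223, 0.023], [0.454, 0.222, 0.021], [0.46, 0.222, 0.023]]
[[0.447, 0.216, 0.023], [0.453, 0.216, 0.022], [0.46, 0.215, 0.022]]
knob [0.45397577 0.23428575 0.06      ]
-5.76041721270737
-5.701115593814881
[np.float64(0.1014), np.float64(0.0995), np.float64(0.1013), np.float64(0.1004)]
jaw face [0.48515887 0.2341819  0.02      ] stop face [0.62049965 0.22409741 0.02      ] red [0.50885747 0.14201056 0.009     ] ptr [0.47469618 0.15185927 0.015     ]
```

```bash
python3 - <<'E'
from h import *
d=load('w1');D=d['depth'];K=d['intrinsics'];T=d['world_from_camera']
v,u=np.mgrid[150:205,235:280];r=np.linalg.inv(K)@np.stack([u.ravel(),v.ravel(),np.ones(u.size)])
P=(T[:3,:3]@(r*D[v,u].ravel())).T+T[:3,3];hi=P[:,2]>.045
print(hi.sum(),u.ravel()[hi].min(),u.ravel()[hi].max(),v.ravel()[hi].min(),v.ravel()[hi].max(),np.median(P[hi],0),P[hi].min(0),P[hi].max(0))
g=d['image'].max(2)[150:205,235:280]
print(np.array2string(g[::2,::2],max_line_width=200))
E
```

```text
324 238 271 156 199 [0.45210067 0.23701673 0.06299309] [0.43933752 0.21696883 0.04501289] [0.46425671 0.30905024 0.33126791]
[[181 179 180  43  43  41  42  42  43  45  45  44  42  41  43  44  43  41  41  43  52 146 149]
 [176 176 118  59  59  58  62  61  61  59  63  60  59  59  62  60  63  63  64  67  64 148 147]
 [176 173 114  58  57  59  60  59  57  58  61  56  56  54  60  57  61  57  56  60  33 149 149]
 [175 176  94  56  60  56  61  59  59  59  59  57  57  57  56  58  58  59  55  60  55 149 147]
 [180 181  95  59  56  54  60  59  60  56  62  55  59  57  59  58  59  57  56  61  54 148 151]
 [176 175  93  57  58  58  61  59  58  56  60  57  58  58  58  60  59  60  54  60  59 152 148]
 [180 179  95  57  57  57  63  59  57  58  60  57  60  57  56  56  57  57  56  58  77 149 145]
 [178 178  96  58  56  56  60  58  60  58  59  57  59  59  57  58  58  59  56  59  75 150 147]
 [173 172  95  57  56  57  58  60  59  46  35  20  15  41  58  60  60  58  56  60  93 152 147]
 [177 178  95  57  57  57  60  57  12   9  11   9  11  10  14  20  56  56  57  59 104 151 150]
 [178 181 100  58  56  56
[... 985 characters left out ...]
1  22  24  10  22  26  59  61 148]
 [173 170  79  60  55  57  23  29  56  23  21  20  24  21  20  23   9  13  22  25  60  59 150]
 [169 170  82  60  55  53  60  14  10  30  23  23  23  23  23   8  11  22  24  24  58  60 148]
 [175 173 173 173  71  69  54  53  52   7   8   9   9   8  10  30  34  31  30  35  59  58 137]
 [174 174 174 176  72  71  71  69  71  70  71  70  51  69  68  73  72  74  68  45  61  61 139]
 [178 177 176 177 177  71 176 175 174 173 175 172  68  70  70  70  70  70  70  48  61  58 137]
 [175 177 175 175 175 177 177 177 175 175 177 177  93  66  70  70  72  70  70  46  61  59 147]
 [179 176 175 176 176 178 178 177 176 177 176 178  96  71  69  70  70  72  70  50  61  58 150]]
```

Top disc centre is at px (258.5,185), giving a knob position of about (0.4535, 0.229). I'll descend and grip along the push direction.

```bash
python3 -m handwheel '[[[70,4,-1,-45,0,0,-0.02],[70,1,0,-45,0,0,0],[65,0,0,-40,0,0,0],[65,0,0,-15,0,0,0],[65,0,0,0,0,0,0]]]' 30
python3 - <<'E'
from h import *
w=snap('wrist','w2');cv2.imwrite('pics/w2b.png',cv2.resize(w['image'][:,:,::-1],(768,576)));s=robot.state();print(s['eef_pos'],s['wrist_force'])
E
```

```text
clock: 2.65
eef_pos: [0.4564, 0.222, 0.0404]
eef_rot: [1.284, 1.569, -0.39]
wrist_force: [0.1, -0.1, 0.8]
opening: 0.761
[0.45690339 0.22209682 0.04136454] [-0.53477526  0.30479042 -0.28691235]
```

View pics/w2b.png

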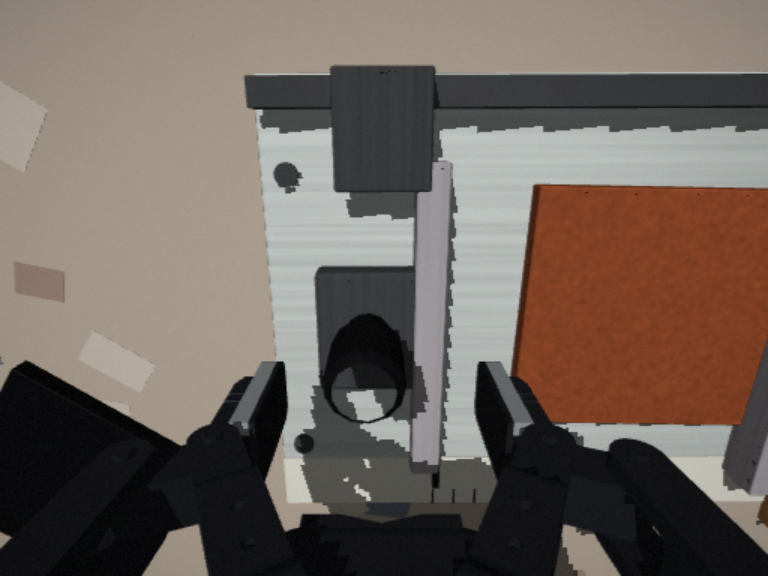

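Knob top is at (365,385), between the pads at (265,395) and (500,395). I'll check the offset.

```bash
python3 - <<'E'
from h import *
d=load('w2');print(ray(d,365/1.5,383/1.5,.062),ray(d,365/1.5,383/1.5,.06),proj(d,[.4569,.2221,.06])*1.5)
E
```

```text
[0.45204107 0.22999005 0.062     ] [0.4518506  0.22884808 0.06      ] [383.30618329 400.35968305]
```

```bash
python3 -m handwheel '[[[60,-5,7,-7,0,0,0],[40,0,0,0,0,0,0],[15,0,0,0,0,0,0],[15,0,0,0,0,0,0],[15,0,0,0,0,0,0]]]' 30
python3 -m handwheel '[[[15,0,0,0,0,0,0],[15,0,0,0,0,0,0]]]'
```

```text
clock: 3.2
eef_pos: [0.4546, 0.2289, 0.038]
eef_rot: [1.73, 1.561, 0.055]
wrist_force: [2.1, -0.3, -6.6]
opening: 0.292
clock: 3.4
eef_pos: [0.4546, 0.2289, 0.038]
eef_rot: [1.729, 1.561, 0.054]
wrist_force: [0.6, 0.5, -4.0]
opening: 0.291
```

```bash
python3 -m handwheel '[[[15,6,-0.6,0,0,0,0],[15,6,-0.6,0,0,0,0],[15,6,-0.6,0,0,0,0],[15,0,0,0,0,0,0]]]'

```

```text
clock: 3.8
eef_pos: [0.4732, 0.227, 0.038]
eef_rot: [1.732, 1.563, 0.057]
wrist_force: [-0.0, 0.9, -2.1]
opening: 0.288
```

```bash
python3 -m handwheel '[[[15,4,-0.4,0,0,0,0],[15,4,-0.4,0,0,0,0],[15,0,0,0,0,0,0]]]'
python3 - <<'E'
from h import *
w=snap('wrist','w3');cv2.imwrite('pics/w3b.png',cv2.resize(w['image'][:,:,::-1],(768,576)));s=robot.state();print(s['eef_pos'],s['wrist_force'])
E
```

```text
clock: 4.1
eef_pos: [0.4821, 0.2261, 0.038]
eef_rot: [1.734, 1.564, 0.059]
wrist_force: [-0.7, 0.5, -1.5]
opening: 0.293
[0.48208417 0.22609583 0.03797779] [ 0.45081968 -0.63027723 -3.26689207]
```

View pics/w3b.png

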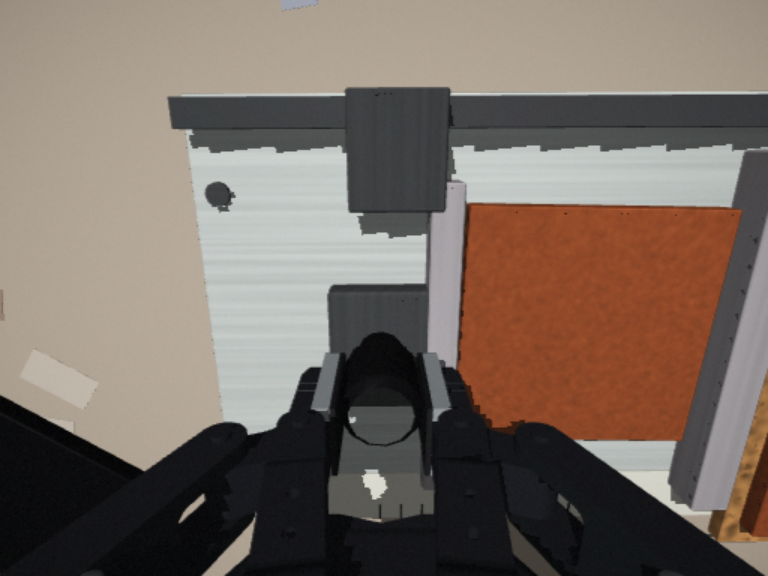

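The jaw face (462) is at the tile's near edge (465). The tile's far edge (740→690) is still a few mm short of the stop, so I continue in small steps.

```bash
for i in 1; do python3 -m handwheel '[[[15,2,-0.2,0,0,0,0],[15,2,-0.2,0,0,0,0],[15,0,0,0,0,0,0]]]'; done
python3 -m handwheel '[[[15,2,-0.2,0,0,0,0],[15,0,0,0,0,0,0]]]'
```

```text
clock: 4.45
eef_pos: [0.4858, 0.2257, 0.038]
eef_rot: [1.72, 1.564, 0.045]
wrist_force: [-0.0, 0.1, -2.3]
opening: 0.286
clock: 4.65
eef_pos: [0.4865, 0.2256, 0.038]
eef_rot: [1.726, 1.568, 0.051]
wrist_force: [-0.7, 0.2, -2.2]
opening: 0.291
```

```bash
python3 -m handwheel '[[[15,2,-0.2,0,0,0,0]]]';python3 -m handwheel '[[[15,2,-0.2,0,0,0,0]]]';python3 -m handwheel '[[[15,2,-0.2,0,0,0,0]]]'
```

```text
clock: 4.75
eef_pos: [0.4866, 0.2256, 0.0379]
eef_rot: [-1.471, 1.569, 3.138]
wrist_force: [-14.3, 1.1, 10.0]
opening: 0.292
clock: 4.85
eef_pos: [0.4865, 0.2256, 0.0379]
eef_rot: [-1.427, 1.564, -3.101]
wrist_force: [-11.9, 0.5, 9.2]
opening: 0.285
clock: 4.95
eef_pos: [0.4864, 0.2257, 0.0379]
eef_rot: [-1.417, 1.559, -3.091]
wrist_force: [-12.0, 0.3, 6.8]
opening: 0.292
```

It is solid at about 12 N: snug. I'll release and look from above.

```bash
python3 -m handwheel '[[[15,0,0,0,0,0,0],[60,0,0,0,0,0,0],[60,0,0,0,0,0,0],[60,0,0,2,0,0,0],[60,0,0,30,0,0,0]]]'
python3 -m handwheel '[[[60,-10,-5,40,0,0,0],[60,-10,-5,40,0,0,0],[60,0,0,30,0,0,0],[60,0,0,0,0,0,0]]]'
python3 - <<'E'
from h import *
w=snap('wrist','w4');cv2.imwrite('pics/w4b.png',cv2.resize(w['image'][:,:,::-1],(768,576)));s=robot.state();print(s['eef_pos'],s['wrist_force'])
E
```

```text
clock: 5.45
eef_pos: [0.4862, 0.2251, 0.0681]
eef_rot: [-1.341, 1.558, -3.015]
wrist_force: [-0.3, -0.3, 0.1]
opening: 0.705
clock: 5.85
eef_pos: [0.4693, 0.2149, 0.1876]
eef_rot: [-1.634, 1.569, 2.975]
wrist_force: [1.5, -0.2, 0.3]
opening: 0.697
[0.46820247 0.21471129 0.18543441] [ 0.40539347 -0.81698364  0.09015202]
```

View pics/w4b.png

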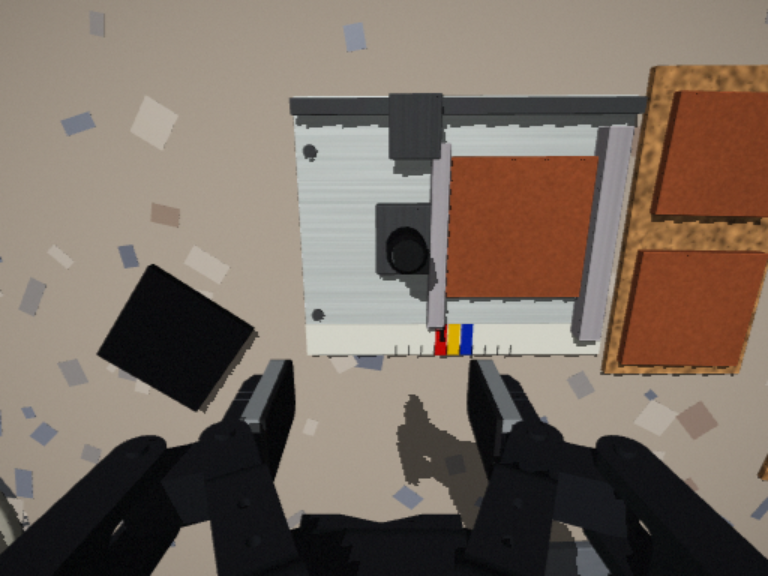

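The pointer (440,337) is on the red band and the tile is snug, so the size is 0.100 and the colour is red. Next I go over the holder's handle.

```bash
python3 -m handwheel '[[[60,5,-45,0,0,0,0.04],[60,5,-46,0,0,0,0],[60,5,-46,0,0,0,0],[60,5,-46,0,0,0,0],[60,5,-46,0,0,0,0]]]'
python3 -m handwheel '[[[50,5,-46,0,0,0,0],[50,5,-46,0,0,0,0],[50,5,-46,0,0,0,0],[50,3,-20,0,0,0,0],[50,0,0,0,0,0,0]]]'
python3 - <<'E'
from h import *
from scipy.spatial.transform import Rotation as R
w=snap('wrist','w5');cv2.imwrite('pics/w5b.png',cv2.resize(w['image'][:,:,::-1],(768,576)));s=robot.state();print(s['eef_pos'],s['wrist_force'],R.from_euler('xyz',s['eef_rot']).as_matrix().round(3))
E
```

```text
clock: 6.4
eef_pos: [0.4907, -0.0163, 0.1807]
eef_rot: [-1.729, 1.562, 2.933]
wrist_force: [2.3, 0.3, -0.2]
opening: 0.699
clock: 6.9
eef_pos: [0.5057, -0.1858, 0.1735]
eef_rot: [-1.803, 1.554, 2.851]
wrist_force: [-1.0, 0.4, -0.4]
opening: 0.584
[ 0.50535672 -0.18444278  0.17323952] [-0.38157919 -0.95534215 -0.71876545] [[-0.017  0.998 -0.057]
 [ 0.006 -0.057 -0.998]
 [-1.    -0.017 -0.005]]
```

View pics/w5b.png

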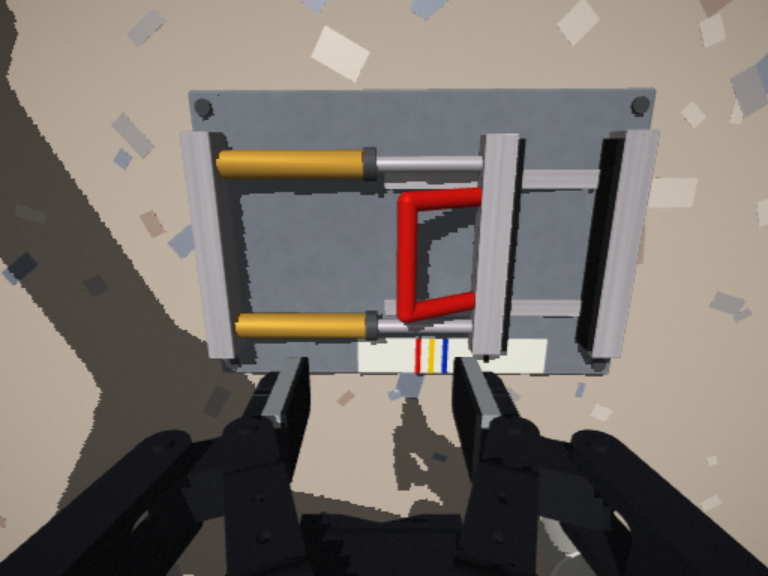

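```bash
python3 - <<'E'
from h import *
d=load('w5');g=lambda x,y,z:ray(d,x/1.5,y/1.5,z)
a,b=g(408,201,.051),g(407,314,.051);print('bar',a,b,(a+b)/2,np.linalg.norm(a-b),np.degrees(np.arctan2(*(a-b)[[0,1]])))
for p,q in (((190,90),(655,89)),((310,374),(608,375))):
  v=g(*q,.01)-g(*p,.01);print(np.degrees(np.arctan2(v[1],v[0])))
pt=g(486,358,.015);print('ptr',pt)
for n,x in (('blue',445),('yel',432),('red',418)):
  l=g(x,356,.011);print(n,l,(l-pt)@[np.cos(-.052),np.sin(-.052),0])
E
```

```text
bar [ 0.52202063 -0.14141616  0.051     ] [ 0.51863337 -0.21216335  0.051     ] [ 0.520327   -0.17678976  0.051     ] 0.07082823740657593 2.741135043777886
-3.278092478265852
-3.0216553746173886
ptr [ 0.57654762 -0.26402058  0.015     ]
blue [ 0.54676414 -0.26289092  0.011     ] -0.029801937133090914
yel [ 0.53703659 -0.26240641  0.011     ] -0.03954151972120487
red [ 0.52654991 -0.26188409  0.011     ] -0.05004117233401502
```

Everything is consistent: bar 70.8 mm long, lines at 29.8, 39.5 and 50.0 mm from the pointer. I descend with 45 mm open and grip.

```bash
python3 -m handwheel '[[[45,15,8,-45,0,0,0],[45,0,0,-45,0,0,0],[45,0,0,-30,0,0,0],[45,0,0,-5,0,0,0],[45,0,0,0,0,0,0]]]' 60
```

```text
clock: 7.45
eef_pos: [0.52, -0.1695, 0.0437]
eef_rot: [-1.936, 1.552, 2.724]
wrist_force: [0.4, -0.1, 0.6]
opening: 0.526
```

```bash
python3 -m handwheel '[[[45,0,-7,-10,0,0,0],[25,0,0,0,0,0,0],[0,0,0,0,0,0,0],[0,0,0,0,0,0,0],[0,0,0,0,0,0,0]]]' 60
python3 -m handwheel '[[[0,0,0,0,0,0,0],[0,0,0,0,0,0,0]]]' 80
```

```text
clock: 7.95
eef_pos: [0.5196, -0.177, 0.037]
eef_rot: [-1.828, 1.551, 2.833]
wrist_force: [6.0, 0.1, -10.6]
opening: 0.114
clock: 8.15
eef_pos: [0.5196, -0.1771, 0.037]
eef_rot: [-1.84, 1.552, 2.821]
wrist_force: [1.1, 0.4, -4.9]
opening: 0.105
```

Gripped (bar reading 9–10 mm). I pull gently.

```bash
python3 -m handwheel '[[[0,-10,0.5,0,0,0,0],[0,-10,0.5,0,0,0,0],[0,-10,0.5,0,0,0,0],[0,-10,0.5,0,0,0,0],[0,0,0,0,0,0,0]]]'
python3 -m handwheel '[[[0,0,0,0,0,0,0]]]'
```

```text
clock: 8.65
eef_pos: [0.4877, -0.1753, 0.0371]
eef_rot: [1.935, 1.563, 0.31]
wrist_force: [9.6, -0.9, -13.6]
opening: 0.107
clock: 8.75
eef_pos: [0.4892, -0.1754, 0.0371]
eef_rot: [1.757, 1.559, 0.131]
wrist_force: [9.0, -0.1, -13.1]
opening: 0.105
```

```bash
python3 -m handwheel '[[[0,-10,0.5,0,0,0,0],[0,-8,0.4,0,0,0,0]]]'
python3 -m handwheel '[[[0,-2,0.1,0,0,0,0]]]'
```

```text
clock: 8.95
eef_pos: [0.4757, -0.1747, 0.0371]
eef_rot: [1.609, 1.547, -0.018]
wrist_force: [12.5, -0.2, -15.6]
opening: 0.106
clock: 9.05
eef_pos: [0.4752, -0.1747, 0.0371]
eef_rot: [1.581, 1.542, -0.046]
wrist_force: [11.1, -1.0, -14.8]
opening: 0.101
```

```bash
python3 -m handwheel '[[[0,-7,0.4,0,0,0,0]]]'
python3 -m handwheel '[[[0,-2,0.1,0,0,0,0]]]'
python3 - <<'E'
from h import *
w=snap('wrist','w6');cv2.imwrite('pics/w6b.png',cv2.resize(w['image'][:,:,::-1],(768,576)));s=robot.state();print(s['eef_pos'],s['wrist_force'])
t=snap('top','top6');cv2.imwrite('pics/crop6.png',cv2.resize(t['image'][150:250,160:340,::-1],None,fx=4.4,fy=4.4,interpolation=cv2.INTER_CUBIC))
E
```

```text
clock: 9.15
eef_pos: [0.4704, -0.1744, 0.0371]
eef_rot: [1.558, 1.536, -0.07]
wrist_force: [13.0, -0.5, -16.6]
opening: 0.105
clock: 9.25
eef_pos: [0.47, -0.1744, 0.0371]
eef_rot: [1.544, 1.531, -0.085]
wrist_force: [11.4, 0.5, -15.3]
opening: 0.106
[ 0.47007315 -0.17441753  0.03709839] [ 11.85098867  -0.61199588 -15.35490425]
```

View pics/w6b.png

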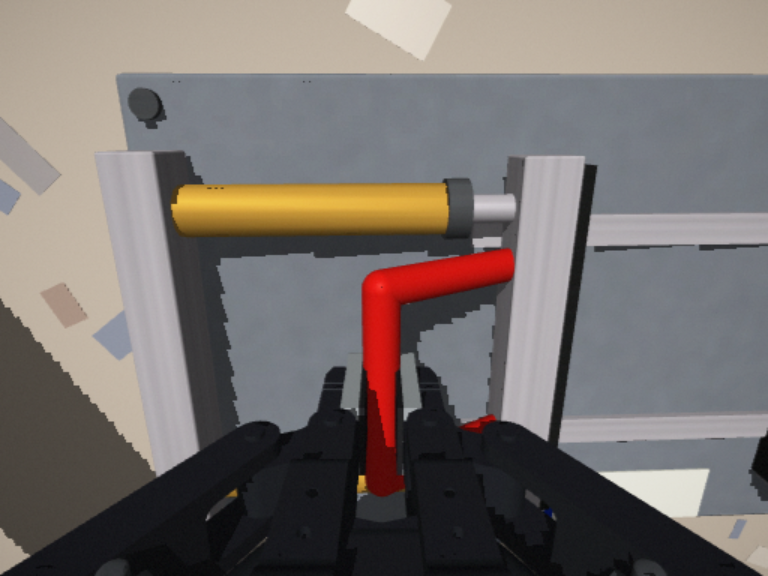

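View pics/crop6.png

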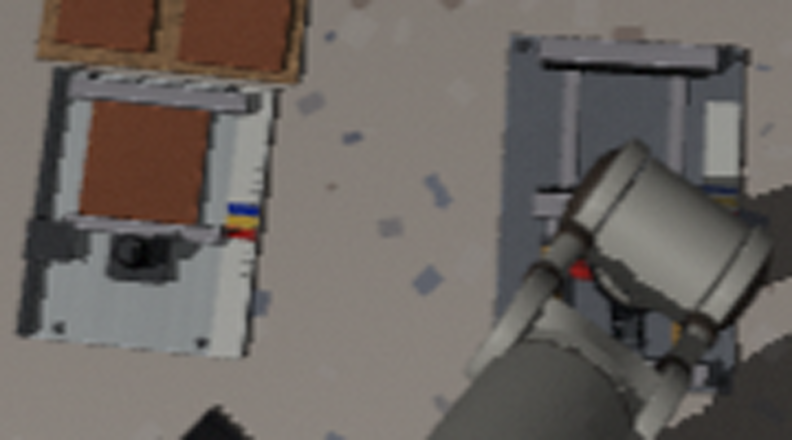

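The gauge pointer is still on red and the grip holds the bar; the holder pointer is hidden in both views. I'll measure the jaw's travel in the wrist views and check the scene camera.

```bash
python3 - <<'E'
from h import *
from scipy.spatial.transform import Rotation as R
a,b=load('w5'),load('w6');ax=np.array([np.cos(.054),-np.sin(.054),0])
f=lambda d,x,y,z:ray(d,x/1.5,y/1.5,z)@ax
for z in (.032,):
  print('jaw near/far edge, rail near/far', [f(a,x,y,z).round(4) for x,y in ((485,135),(518,134),(182,132),(210,131))],[f(b,x,y,z).round(4) for x,y in ((522,157),(585,157),(97,152),(154,152))])
s=snap('scene','s6');p=proj(s,[.5265,-.262,.013]);print(p)
x,y=p.astype(int);cv2.imwrite('pics/s6c.png',cv2.resize(s['image'][y-35:y+35,x-45:x+45,::-1],None,fx=8,fy=8,interpolation=cv2.INTER_CUBIC))
st=robot.state();print(st['eef_pos'],st['clock'],R.from_euler('xyz',st['eef_rot']).as_matrix().round(3))
print(proj(s,[.5265,-.262,.013])-[x-45,y-35])
E
```

```text
jaw near/far edge, rail near/far [np.float64(0.5753), np.float64(0.5949), np.float64(0.3927), np.float64(0.4098)] [np.float64(0.5244), np.float64(0.545), np.float64(0.3911), np.float64(0.4084)]
[206.66390394 178.84299997]
[ 0.47019876 -0.17443393  0.03709945] 9.4 [[ 0.039  0.998 -0.058]
 [-0.003 -0.058 -0.998]
 [-0.999  0.04   0.001]]
[45.66390394 35.84299997]
```

View pics/s6c.png

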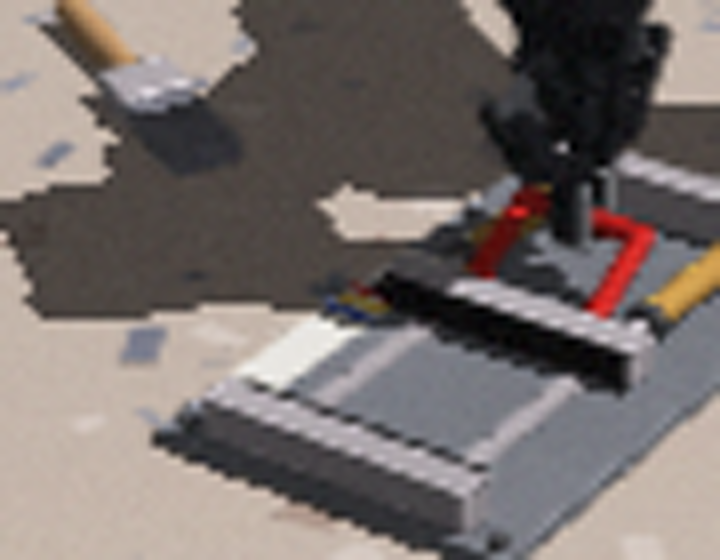

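Jaw travel is 50.2 mm from the TCP with tilt, 50–51 mm from the wrist view, and about 49 mm relative to the rail. All are within the line's ±2 mm. The scene crop shows the jaw's pointer end at the red line (370,295), with yellow and blue free beyond it. Now a quick check that the hold is steady.

```bash
python3 - <<'E'
from h import *
for i in range(16): robot.get_image('scene')
s=robot.state();print(s['clock'],s['eef_pos'],s['eef_rot'],s['wrist_force'])
if abs(s['eef_pos'][0]-.4700)<.0007: robot.hand_in();print('in')
E
```

```text
10.2 [ 0.47032707 -0.17444555  0.03710203] [ 1.54536328  1.53117119 -0.08339254] [ 10.65010173   0.07893148 -15.09097967]
the job is handed in; nothing more can be done
in
```

I shut the gauge on the tile, pulled the holder's jaw out to the red line, and handed the job in at about 10 s on the clock with the handle still held.

- **Gauge:** I gripped the knob and slid the jaw until it stopped at about 12–14 N, then let go. The last close view showed the pointer on the red band, so it is the 100 mm tile. A later top view still showed it there.
- **Holder:** My estimates of how far the jaw is pulled out vary slightly around the 50 mm needed:
  - about 50.2 mm from the arm's travel
  - 50–51 mm from the wrist camera
  - about 49 mm measured against the fixed rail
- **Steadiness:** Over the 0.8 s before handing in, the hand stayed steady to about 0.2 mm, with about 11 N along the pull.
- **Less certain:**
  - At the end the arm hid the holder's pointer from the top and wrist cameras. I confirmed it only by the travel and by a coarse scene view showing the jaw end at the red line.
  - The tool tilted about 3° while pulling; I allowed for this in the travel figure.

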